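Aim the robot car's sensor boom at the green post and store the heading

ROBOT

A 6-joint arm with a two-finger parallel gripper is mounted at the origin on the work surface. World frame = base frame: x ahead of the robot, y to its left, z up, the work surface at z = 0. Lengths are in m, angles in degrees, forces in N, time in s.
With the tool pointing down it reaches from about 0.375 to 0.9 m from the base axis. Payload 3.1 kg.
Tool frame: the origin (TCP) lies between the finger pads; the fingertips stand 11 mm ahead of it and the grasp point (between the pads) lies 8 mm behind it; z points along the fingers, y is the line along which they close (so a half turn about z gives the same grasp; the last joint's range is limited). The gripper opens to 87 mm and grips with 3 to 60 N. Pads are 19 mm wide; open, the fingers measure 117 mm over their backs; the gripper's body (75 mm by 190 mm) begins 51 mm behind the grasp point.
Start: joints at [-83.91, 30.224, 82.088, -0, 67.689, -10.227], TCP at [0.176, -0.6, 0.234] pointing down, gripper open.
Joint ranges: [-176.69, 176.69], [-43.24, 126.21], [12.49, 139.97], [-82, 262], [0, 151.66], [-163.58, 163.58]. Speed limits (degrees/s): [159.86, 159.86, 180, 180, 180, 180].

INTERFACE

Orientations are given as a 3x3 rotation matrix whose columns are the frame's x, y, z axes.
In Python, from rig import bot gives the robot as it stands.
- The arm moves only by the tool apply_moves, never from a script. Its argument "steps" is a list that holds one entry, the list of rows, each a list of 7 numbers: the shift along the tool's x, y, z in cm, then the turn, a rotation vector about the tool's x, y, z in degrees, then the gripper command: -1 is shut, 1 is fully open, values between are in proportion. In form: [[[dx, dy, dz, rx, ry, rz, jaw], ...]]. A call has 1 to 20 rows; each row is the pose to reach, as a shift and turn from the pose commanded when the call began, along the tool's axes at that moment; what a row does not reach only later rows make up. A row lasts 1/8 s, in which the tool goes at most 62.5 mm and 10.7 degrees, less where a joint would pass 70% of its speed; a pose out of reach is approached as far as the arm can. A call with a gripper value outside its range is refused whole. The fingers move at their own pace and stop on an object; the grip force is fixed at half the most. Time passes only in rows, so rows that repeat a pose let the fingers close. It gives the time, the measured TCP pose, the force, the opening and the grip force at its end, in the units of the state.
- bot.read_state(): the state, without advancing time (a new reading comes with each control period).
- bot.capture(name): name is "scene" or "side" or "wrist"; returns the picture (480x640x3 uint8, blue, green, red); there is no depth.
- bot.camera_model(name): a dict with "intrinsics" (3x3 intrinsics, pixels), "R" (3x3) and "t" (3): a world point X has camera coordinates R X + t. Camera axes: x right, y down, z forward; pixel columns grow to the right and rows downward; lengths in m; the calibration is good to about 2 mm. A picture is of the moment at which its call begins: read the wrist's pose just before it. camera_model takes no time and is no camera call; for the wrist camera it gives the pose at the moment of the call.
- bot.hand_in(): hands the job in; it is judged then, once.
The state is a dict: "time_s": time; "joint_positions": joint angles; "qvel": joint speeds; "tau": joint torques, N m; "position": TCP position; "tcp_rot": TCP orientation; "force": force on the tool from outside, world axes, zero at the start; "moment": the same for the moment, N m; "opening": opening from 0.0 (shut) to 1.0 (fully open); "grasp_force": force on a finger pad.
Only numpy, scipy, OpenCV 4.12 (cv2) and the standard library are available. Lean on these libraries where they do the work, as an engineer would, in place of code of your own. Each camera call takes 0.05 s, during which the arm holds its last target. There are 200 camera calls.

TASK

Set the zero heading of the little pink robot car: with a fingertip, push its white sensor boom round from one side, without pinching it, until it points straight at the green post, then press the blue button on the car's deck fully down and let it go. The boom must stay pointing at the green post, and both posts, the spare wheel and the screwdriver must stay where they are.

Things in the scene. Friction and masses are not known exactly. Their poses are not given: they have to be found in the camera images.
- car: small two-wheeled robot car, bolted to a black stand and so immovable. Its bright pink upper deck is a round disc 170 mm in diameter with its top 75 mm above the bench; black tyres with yellow hubs stand at its +y and -y sides, out to 102 mm from the centre. Origin: on the bench under the centre of the deck; x ahead, y left, z up.
- boom (a joint): turn of the sensor boom about the vertical axis through the deck's centre, rad: 0 = along the car's +x, positive = counter-clockwise from above; stops at -1.9 and 1.9. Its stiff pivot needs about 0.08 N m (about 1 N at 85 mm from the pivot) and the boom stays where it is left.
- boom_pivot (a point): point on the boom's turning axis, at mid height of the boom (108 mm above the bench). Its x axis points along the boom towards the sensor, z up. From 19 to 135 mm out the boom is a straight white bar 22 mm wide with plain flat sides, 100 to 116 mm above the bench, free to push on, with 25 mm of free space below it over the deck.
- boom_tip (a point): front end of the boom, midway between the two silver sensor cylinders, 150 mm from the pivot and 108 mm above the bench; the boom points from boom_pivot towards boom_tip. Round the pivot is a hub 34 mm in diameter; from 135 to 150 mm out is the blue sensor board, 48 mm wide and 26 mm tall.
- store (a joint): travel of the blue push button, m: 0 = up, 0.006 = fully down. A spring returns it; about 5 N presses it fully down.
- store_top (a point): middle of the top of the blue round button, 26 mm in diameter, in a black housing 40 mm square on the rear (-x) part of the deck, 58 mm behind the boom's pivot; up, it stands 97 mm above the bench, 10 mm above its housing; it is pressed straight down.
- green_post: loose green plastic post, 36 mm in diameter, 125 mm tall overall, standing on a dark steel foot disc 60 mm in diameter and 10 mm thick, about 0.35 kg. Origin: centre of its underside. The boom is to point at this one.
- green_post_top (a point): centre of the green post's top, 125 mm above the bench.
- orange_post: loose orange plastic post, 36 mm in diameter, 125 mm tall overall, standing on a dark steel foot disc 60 mm in diameter and 10 mm thick, about 0.35 kg. Origin: centre of its underside. Not the target.
- spare_wheel: loose spare wheel lying flat, black tyre 65 mm in diameter and 26 mm high with a yellow hub. Origin: centre of its underside.
- screwdriver: loose screwdriver with a red handle, 180 mm long, lying on the bench. Origin: underside, x along its length.
Mind the look-alikes: they are no part of the job. Of the things that look like the green_post, the smallest one is meant.

How it is judged (in metres and radians):
On the way, in this order (a step that is already met when the one before it is completed fails the run):
1. the boom points at the green post, before the button is pressed (y of green_post_top in the frame of boom_pivot between -0.016 and 0.016 m and x of green_post_top in the frame of boom_pivot above 0 m and value of joint store below 0.0015 m), for 0.2 s.
2. the blue button is pressed fully down while the boom points at the green post (y of green_post_top in the frame of boom_pivot between -0.016 and 0.016 m and x of green_post_top in the frame of boom_pivot above 0 m and value of joint store above 0.0045 m), for 0.1 s.
At the end, for the whole second after the job is handed in: The boom is at rest, and its centreline, carried on forward, passes within 16 mm of the green post's axis; the blue button has been pressed (at least 4.5 mm down) after aiming and is up again (within 1.5 mm); the posts, spare wheel and screwdriver are within 12 mm of where they were (all of step 1 and velocity of joint boom between -0.05 and 0.05 rad/s and distance of each of green_post, orange_post, spare_wheel, screwdriver from where it was at the start of the episode below 0.012 m); the robot touches nothing.
It fails at once if green post is moved, knocked over or lifted (more than 12 mm) (distance of green_post from where it was at the start of the episode above 0.012 m).
It fails at once if orange post is moved, knocked over or lifted (more than 12 mm) (distance of orange_post from where it was at the start of the episode above 0.012 m).
It fails at once if spare wheel is moved, knocked over or lifted (more than 12 mm) (distance of spare_wheel from where it was at the start of the episode above 0.012 m).
It fails at once if screwdriver is moved, knocked over or lifted (more than 12 mm) (distance of screwdriver from where it was at the start of the episode above 0.012 m).
It fails at once if the boom is pinched: fingers press with more than 2 N on both its sides at once (contact force between the fingers and boom_c0 above 2 N and contact force between the fingers and boom_c1 above 2 N).
It also fails if it takes over 50 s, if anything falls off the work surface, if the arm or the gripper's body presses on something with over 40 N, if the wrist force passes 120 N, or if a joint passes its speed limit or range.

## Working session

There is one attempt and no reset: what is moved stays moved. The work goes in short steps, Python scripts to look and compute and a tool call to move; the robot and the scene stay as the last step left them, time stands still between calls to the robot, and variables do not carry over. Pictures are saved under pics/ and viewed, at most 10 in all, crops included, and the job is handed in when it is done.

Besides the shell and the picture viewer there is one more tool, called after ">>>" by a JSON object that holds its "fn" and its "kwargs", one argument or row to a line. apply_moves: Moves the arm, as the interface text tells. Its arguments: {"type":"object","properties":{"steps":{"type":"array","items":{"type":"array","items":{"type":"array","items":{"type":"number"}}}}},"required":["steps"]}

```bash
mkdir -p pics; ls; python3 - <<'E'
from rig import bot
import cv2,numpy as np
s=bot.read_state(); print(s['position'],np.round(s['tcp_rot'],3).tolist(),s['opening'],s['time_s'])
for n in('scene','side'):
    cv2.imwrite(f'pics/{n}0.png',bot.capture(n)); m=bot.camera_model(n); print(n,m['intrinsics'],(-np.array(m['R']).T@m['t']).round(3),np.round(m['R'],3).tolist())
E
```

```text
pics
[ 0.17554666 -0.59910686  0.23256579] [[0.96, 0.281, -0.0], [0.281, -0.96, 0.002], [0.0, -0.002, -1.0]] 1.0023079813817777 0.0
scene [[480.00553282   0.         323.65984625]
 [  0.         480.00553282 240.40757594]
 [  0.           0.           1.        ]] [ 0.895 -0.458  0.718] [[0.828, 0.561, 0.001], [0.413, -0.608, -0.678], [-0.38, 0.562, -0.735]]
side [[507.86516531   0.         323.54259731]
 [  0.         507.86516531 243.94847375]
 [  0.           0.           1.        ]] [-0.02   0.67   0.591] [[-0.725, -0.689, -0.012], [-0.325, 0.358, -0.875], [0.607, -0.63, -0.484]]
```

View pics/scene0.png

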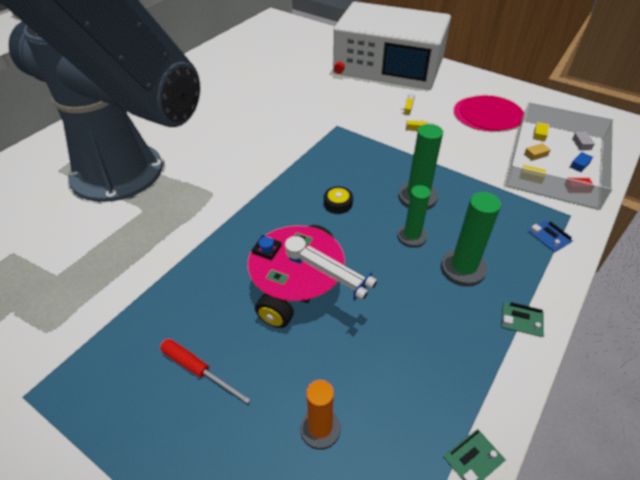

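View pics/side0.png

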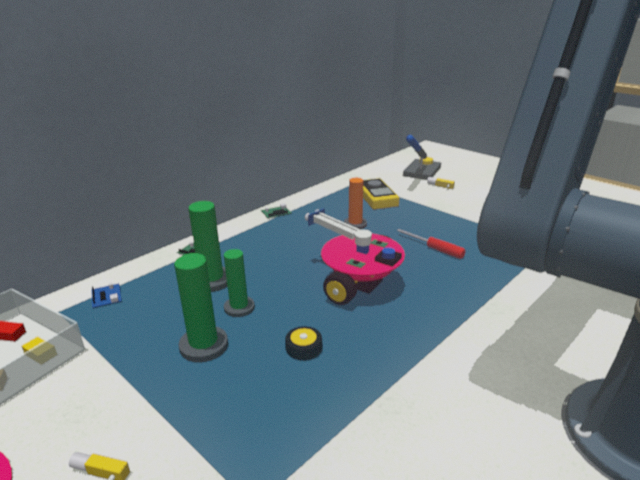

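The scene view shows three green posts; the smallest is at about (417,215), with the boom from (296,248) to (366,285) and the button at (266,243). In the side view the small post is at (236,282), the hub at (363,240) and the boom tip at (318,215).

```bash
cat > h.py <<'E'
import cv2,numpy as np
from rig import bot
def ray(n,px,m=None):
    m=m or bot.camera_model(n);R=np.array(m['R']);c=-R.T@m['t']
    d=R.T@np.linalg.inv(m['intrinsics'])@[px[0],px[1],1];return c,d/np.linalg.norm(d)
def plane(n,px,z,m=None):
    c,d=ray(n,px,m);return c+d*(z-c[2])/d[2]
def tri(a,b):
    (c1,d1),(c2,d2)=ray('scene',a),ray('side',b)
    s=np.linalg.lstsq(np.c_[d1,-d2],c2-c1,rcond=None)[0]
    p,q=c1+s[0]*d1,c2+s[1]*d2;return (p+q)/2,np.linalg.norm(p-q)
def blobs(img,lo,hi,amin=25):
    m=cv2.inRange(cv2.cvtColor(img,cv2.COLOR_BGR2HSV),lo,hi)
    n,l,st,c=cv2.connectedComponentsWithStats(m)
    return [(c[i].round(1).tolist(),st[i].tolist(),(l==i).astype(np.uint8)) for i in range(1,n) if st[i][4]>amin]
E
python3 - <<'E'
from h import *
for n in('scene','side'):
    im=cv2.imread(f'pics/{n}0.png')
    for nm,lo,hi in(('green',(50,150,40),(75,255,255)),('blue',(100,150,60),(125,255,255)),('orange',(5,180,100),(15,255,255)),('pink',(160,150,100),(175,255,255)),('white',(0,0,165),(179,40,255)),('yellow',(22,170,90),(32,255,255)),('red',(0,200,80),(4,255,255))):
        for c,st,m in blobs(im,lo,hi):
            if n=='scene' and not(150<c[0]<500 and 120<c[1]<450): continue
            if n=='side' and not(160<c[0]<480 and 170<c[1]<370): continue
            e=''
            if nm in('pink',): e=np.round(cv2.fitEllipse(cv2.convexHull(cv2.findContours(m,0,2)[0][0]))[0],1)
            print(n,nm,c,st,e)
c=[]
a=cv2.imread('pics/scene0.png')[170:330,230:450];b=cv2.imread('pics/side0.png')[180:320,190:420]
f=lambda i:cv2.resize(i,(800,int(800*i.shape[0]/i.shape[1])),interpolation=2)[:600]
cv2.imwrite('pics/a.png',f(a));cv2.imwrite('pics/b.png',f(b));print(800/220,800/230)
E
```

```text
scene green [421.6, 177.5] [405, 125, 37, 114, 2244] 
scene green [475.3, 231.6] [452, 193, 49, 81, 2187] 
scene blue [265.7, 243.8] [258, 236, 17, 17, 189] 
scene orange [320.0, 418.5] [308, 391, 25, 47, 736] 
scene pink [295.1, 266.4] [248, 226, 97, 75, 3779] [296.  262.8]
scene white [321.6, 203.6] [0, 2, 640, 478, 71315] 
scene white [323.4, 260.4] [286, 236, 78, 50, 950] 
scene white [370.4, 280.3] [367, 277, 8, 8, 48] 
scene white [360.8, 291.3] [357, 288, 9, 8, 52] 
scene yellow [414.4, 124.6] [407, 121, 20, 9, 108] 
scene yellow [338.1, 195.1] [327, 188, 23, 15, 234] 
scene yellow [270.2, 315.4] [259, 307, 23, 18, 224] 
scene red [183.2, 356.9] [161, 340, 47, 36, 660] 
side green [198.4, 283.3] [175, 201, 47, 147, 3247] 
side green [235.6, 279.2] [224, 250, 23, 58, 777] 
side blue [388.3, 251.0] [383, 249, 12, 5, 50] 
side orange [355.9, 180.4] [351, 179, 11, 4, 35] 
side pink [358.7, 257.6] [321, 234, 83, 47, 2076] [362.3 255.5]
side white [400.5, 184.9] [217, 141, 283, 101, 7695] 
side white [344.3, 225.9] [314, 213, 58, 25, 387] 
side yellow [378.8, 195.9] [363, 187, 35, 14, 104] 
side yellow [302.9, 336.8] [291, 328, 25, 18, 281] 
3.6363636363636362 3.4782608695652173
```

View pics/a.png

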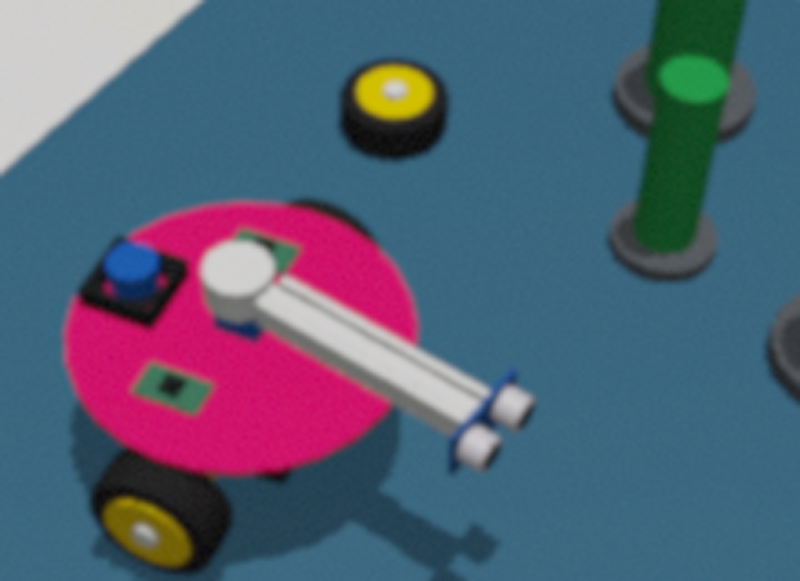

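View pics/b.png

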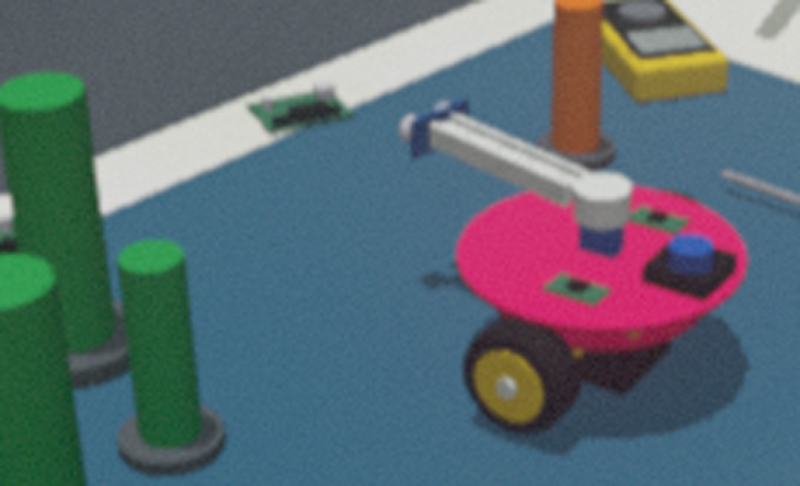

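Crop a (scale 3.64, origin 230,170): post top (694,79), button top (132,262), hub top (238,268), boom top face centre from (274,289) to (477,401). Crop b (scale 3.48, origin 190,180): post top (152,256), button top (691,247), hub top (603,184).

```bash
python3 - <<'E'
from h import *
A=lambda x,y:(230+x/3.63636-.36,170+y/3.63636-.36)
B=lambda x,y:(190+x/3.47826-.36,180+y/3.47826-.36)
np.set_printoptions(precision=4,suppress=True)
for n,a,b,z in(('post',A(694,79),B(152,256),.125),('button',A(132,262),B(691,247),.097),('hub',A(238,268),B(603,184),.12)):
    print(n,*tri(a,b),plane('scene',a,z),plane('side',b,z))
g,_=tri(A(694,79),B(152,256));bt=plane('scene',A(132,262),.097);
d1=plane('scene',(296,262.8),.075);d2=plane('side',(362.3,255),.075);print('deck',d1,d2)
p=plane('scene',A(274,289),.116);q=plane('scene',A(477,401),.116);print('boom',p,q,np.degrees(np.arctan2(*(q-p)[1::-1])))
p=plane('side',B(572,181),.116);q=plane('side',B(457,125),.116);print('boomside',p,q,np.degrees(np.arctan2(*(q-p)[1::-1])))
print('tip',plane('scene',A(495,427),.108))
print('spare',plane('scene',(338.1,195.1),.026),'orange',plane('scene',A(320*3.636-836,0)if 0 else (320,392),.125),'greens',plane('scene',(429,132),.18))
m=cv2.imread('pics/scene0.png')
for n in[(418,238),(465,268),(412,232)]:print('foot',plane('scene',n,.0))
E
```

```text
post [0.6668 0.199  0.1239] 0.0006216301811156437 [0.6674 0.198  0.125 ] [0.6647 0.2001 0.125 ]
button [ 0.4905 -0.0424  0.0951] 0.0005268695047505604 [ 0.4919 -0.0435  0.097 ] [ 0.4884 -0.0399  0.097 ]
hub [ 0.5485 -0.0334  0.1184] 0.0009298964259487639 [ 0.5498 -0.0342  0.12  ] [ 0.5463 -0.0314  0.12  ]
deck [ 0.5525 -0.0384  0.075 ] [ 0.539  -0.0221  0.075 ]
boom [ 0.569  -0.0326  0.116 ] [ 0.6802 -0.0359  0.116 ] -1.71093960286901
boomside [ 0.5668 -0.0281  0.116 ] [ 0.6682 -0.0374  0.116 ] -5.19796667514497
tip [ 0.6913 -0.0382  0.108 ]
spare [0.4886 0.1972 0.026 ] orange [ 0.735  -0.2301  0.125 ] greens [0.6251 0.3017 0.18  ]
foot [0.6795 0.2041 0.    ]
foot [0.7903 0.1837 0.    ]
foot [0.6615 0.2124 0.    ]
```

Consistent: hub–button distance is 59 mm (given 58), post height 0.124. The pivot is at about (0.5485,-0.033), the boom at about -3° and the post direction at about 63°. Moving to a stand-by pose with yaw 0 and the gripper shut.

>>> {"fn": "apply_moves", "kwargs": {
  "steps": [
    [[14,-8.5,0,0,0,5,-1],[28,-17,0,0,0,9,-1],[42,-25.5,0,0,0,13,-1],[55.2,-33.8,0,0,0,16.3,-1],[55.2,-33.8,0,0,0,16.3,-1],[55.2,-33.8,0,0,0,16.3,-1],[55.2,-33.8,0,0,0,16.3,-1],[55.2,-33.8,0,0,0,16.3,-1],[55.2,-33.8,0,0,0,16.3,-1],[55.2,-33.8,0,0,0,16.3,-1],[55.2,-33.8,0,0,0,16.3,-1],[55.2,-33.8,0,0,0,16.3,-1],[55.2,-33.8,0,0,0,16.3,-1],[55.2,-33.8,0,0,0,16.3,-1],[55.2,-33.8,0,0,0,16.3,-1],[55.2,-33.8,0,0,0,16.3,-1],[55.2,-33.8,0,0,0,16.3,-1]]
  ]
}}

```text
time_s: 2.22
position: [0.6103, -0.1206, 0.2337]
tcp_rot: [[1.0, -0.0, 0.0], [-0.0, -1.0, -0.0], [0.0, 0.0, -1.0]]
force: [0.2, 0.5, -0.3]
opening: 0.005
grasp_force: 0.0
```

```bash
python3 - <<'E'
from h import *
s=bot.read_state();m=bot.camera_model('wrist');print(s['position'],np.round(s['tcp_rot'],3).tolist(),s['opening'],s['time_s'],s['force'])
im=bot.capture('wrist');cv2.imwrite('pics/w1.png',im)
import pickle;pickle.dump(m,open('w1.pkl','wb'));print((-np.array(m['R']).T@m['t']).round(3))
E
```

```text
[ 0.61032501 -0.12062002  0.23365605] [[1.0, -0.0, 0.0], [-0.0, -1.0, -0.0], [0.0, 0.0, -1.0]] 0.0053960616502355405 2.225 [ 0.16881253  0.50551513 -0.34966234]
[ 0.69  -0.12   0.384]
```

View pics/w1.png

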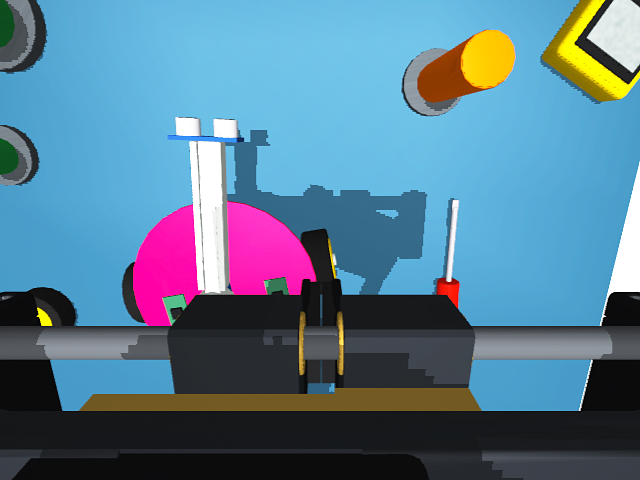

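The wrist view shows the boom pointing up the image, with the blue board's edge from (168,136) to (243,139) and bar edges from (190,142) to (199,290) on the left. The orange post and screwdriver are well clear, and the fingers are shut.

```bash
python3 - <<'E'
from h import *
import pickle;m=pickle.load(open('w1.pkl','rb'))
np.set_printoptions(precision=4,suppress=True)
im=cv2.imread('pics/w1.png')
P=lambda px,z:plane('wrist',px,z,m)
for z in(.108,.121):
    a,b=P((168,136),z),P((243,139),z);print('board',a,b,np.linalg.norm(a-b),(a+b)/2)
for r in(160,200,240,275):print(r,im[r,185:232:2].sum(1)//3) 
for px in[(190,145),(226,145),(199,285),(229,285)]:print(P(px,.116))
E
```

```text
board [ 0.6872 -0.0094  0.108 ] [ 0.6851 -0.0638  0.108 ] 0.054479745191725715 [ 0.6861 -0.0366  0.108 ]
board [ 0.6873 -0.0146  0.121 ] [ 0.6853 -0.0665  0.121 ] 0.051912233020037425 [ 0.6863 -0.0405  0.121 ]
160 [171 171 166 255 255 255 202 255 255 255 255 255 255 255 252 255 255 255
 143 132 138 175 174 174]
200 [169 169 170 167 255 255 255 211 255 255 255 255 255 255 255 255 255 255
 253 125 132  99  97  95]
240 [150 150 151 152 150 255 255 255 222 255 255 255 255 255 255 239 242 240
 243 173 132 129 161 160]
275 [144 146 145 145 145 143 255 255 255 173 255 255 255 255 255 255 252 238
 240 242 145 133 166 151]
[ 0.6811 -0.0275  0.116 ]
[ 0.6811 -0.0531  0.116 ]
[ 0.5733 -0.0236  0.116 ]
[ 0.5733 -0.0474  0.116 ]
```

>>> {"fn": "apply_moves", "kwargs": {
  "steps": [
    [[2.6,-3.9,4,0,0,0,-1],[2.6,-3.9,8,0,0,0,-1],[2.6,-3.9,11,0,0,0,-1],[2.6,-3.9,12.9,0,0,0,-1],[2.6,-3.9,12.9,0,0,0,-1],[2.6,-3.9,12.9,0,0,0,-1]]
  ]
}}

```text
time_s: 3.02
position: [0.6374, -0.0817, 0.1057]
tcp_rot: [[1.0, 0.0, 0.002], [0.0, -1.0, -0.001], [0.002, 0.001, -1.0]]
force: [-1.0, -1.0, 0.8]
opening: 0.007
grasp_force: 0.0
```

```bash
python3 - <<'E'
from h import *
s=bot.read_state();p=s['position'];print(p,s['force'])
pv=np.array([.5485,-.0335]);d=.026
for t in list(range(0,54,6))+[54,57,60,63]:
    a=np.radians(t);q=pv+.09*np.array([np.cos(a),np.sin(a)])-d*np.array([-np.sin(a),np.cos(a)])
    print([round((q[0]-p[0])*100,1),round(-(q[1]-p[1])*100,1),0,0,0,-t,-1])
E
```

```text
[ 0.6373917  -0.08174909  0.10572396] [-0.98759133 -1.01691557  0.81091494]
[np.float64(0.1), np.float64(-2.2), 0, 0, 0, 0, -1]
[np.float64(0.3), np.float64(-3.2), 0, 0, 0, -6, -1]
[np.float64(0.5), np.float64(-4.2), 0, 0, 0, -12, -1]
[np.float64(0.5), np.float64(-5.1), 0, 0, 0, -18, -1]
[np.float64(0.4), np.float64(-6.1), 0, 0, 0, -24, -1]
[np.float64(0.2), np.float64(-7.1), 0, 0, 0, -30, -1]
[np.float64(-0.1), np.float64(-8.0), 0, 0, 0, -36, -1]
[np.float64(-0.5), np.float64(-8.9), 0, 0, 0, -42, -1]
[np.float64(-0.9), np.float64(-9.8), 0, 0, 0, -48, -1]
[np.float64(-1.5), np.float64(-10.6), 0, 0, 0, -54, -1]
[np.float64(-1.8), np.float64(-11.0), 0, 0, 0, -57, -1]
[np.float64(-2.1), np.float64(-11.3), 0, 0, 0, -60, -1]
[np.float64(-2.5), np.float64(-11.7), 0, 0, 0, -63, -1]
```

Sweep to about 54° first, then look.

>>> {"fn": "apply_moves", "kwargs": {
  "steps": [
    [[0.1,-1.1,0,0,0,0,-1],[0.1,-2.2,0,0,0,0,-1],[0.2,-2.7,0,0,0,-3,-1],[0.3,-3.2,0,0,0,-6,-1],[0.4,-3.7,0,0,0,-9,-1],[0.5,-4.2,0,0,0,-12,-1],[0.5,-4.7,0,0,0,-15,-1],[0.5,-5.1,0,0,0,-18,-1],[0.4,-6.1,0,0,0,-24,-1],[0.2,-7.1,0,0,0,-30,-1],[-0.1,-8.0,0,0,0,-36,-1],[-0.5,-8.9,0,0,0,-42,-1],[-0.9,-9.8,0,0,0,-48,-1],[-1.2,-10.2,0,0,0,-51,-1],[-1.5,-10.6,0,0,0,-54,-1],[-1.5,-10.6,0,0,0,-54,-1],[-1.5,-10.6,0,0,0,-54,-1]]
  ]
}}

```text
time_s: 5.15
position: [0.6214, 0.0251, 0.1049]
tcp_rot: [[0.588, 0.809, 0.0], [0.809, -0.588, -0.0], [0.0, 0.0, -1.0]]
force: [0.0, -0.6, 0.3]
opening: 0.002
grasp_force: 0.0
```

```bash
python3 - <<'E'
from h import *
import pickle
m=bot.camera_model('wrist');im=bot.capture('wrist');cv2.imwrite('pics/w2.png',im);pickle.dump(m,open('w2.pkl','wb'))
E
```

```text
(no output)
```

View pics/w2.png

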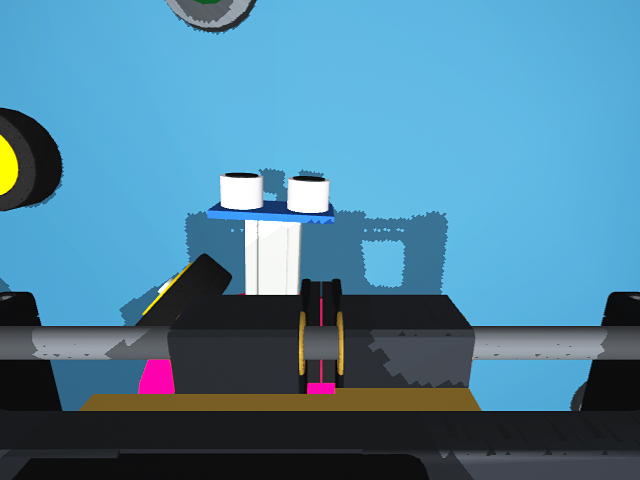

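The boom has swung with the tool: the board edge runs (208,206)–(334,213) and the bar's top face is between x=246 and x=287. The green post's foot is at (212,10), still clear.

```bash
python3 - <<'E'
from h import *
import pickle;m=pickle.load(open('w2.pkl','rb'));im=cv2.imread('pics/w2.png')
np.set_printoptions(precision=4,suppress=True)
P=lambda px,z:plane('wrist',px,z,m)
for r in range(225,292,12):
    g=im[r].min(1)>200; x=np.flatnonzero(g[235:310])+235; print(r,x[0],x[-1],im[r,240:306:3].sum(1)//3)
hs=cv2.cvtColor(im,cv2.COLOR_BGR2HSV)
a,b=P((246,225),.116),P((246,290),.116)
ang=lambda a,b:np.degrees(np.arctan2(*(a-b)[1::-1]))
print(a,b,ang(a,b))
a,b=P((208,206),.121),P((334,212),.121);print((a+b)/2,np.linalg.norm(a-b),ang(a,b)-90)
pv=np.array([.5485,-.0335,0]);print(ang((a+b)/2,pv))
E
```

```text
225 245 299 [103 101 255 255 255 255 238 255 255 255 255 255 255 255 253 255 255 255
 247 248 160 106]
237 245 298 [103 101 255 255 255 255 192 247 255 246 247 247 247 247 247 247 234 247
 247 246 146 106]
249 245 298 [102 100 244 246 247 242 194 247 247 247 247 246 247 247 247 247 239 247
 247 244 133 106]
261 245 297 [102 101 243 246 246 242 194 246 246 246 246 246 247 247 247 248 244 247
 247 241 122 105]
273 246 297 [103 101 239 246 246 242 193 246 246 246 246 246 246 246 246 248 246 246
 247 236 112 105]
285 246 296 [103 101 238 246 246 242 193 246 246 246 246 246 246 246 246 247 246 246
 247 199 111  13]
[0.6241 0.0777 0.116 ] [0.6064 0.0562 0.116 ] 50.60468703657503
[0.6372 0.0773 0.121 ] 0.04711151623613897 51.160366077476255
51.323408766757694
```

Boom at 51.2°, 3° behind the tool, and its centreline passes through the pivot estimate. Finishing the push to 63°.

>>> {"fn": "apply_moves", "kwargs": {
  "steps": [
    [[0.1,-0.4,0,0,0,-2,-1],[0.1,-0.8,0,0,0,-4,-1],[0.2,-1.2,0,0,0,-6,-1],[0.2,-1.5,0,0,0,-7.5,-1],[0.2,-1.8,0,0,0,-9,-1],[0.2,-1.8,0,0,0,-9,-1],[0.2,-1.8,0,0,0,-9,-1]]
  ]
}}

```text
time_s: 6.08
position: [0.6075, 0.0369, 0.1044]
tcp_rot: [[0.454, 0.891, -0.001], [0.891, -0.454, 0.0], [-0.001, -0.001, -1.0]]
force: [-1.0, -0.1, 0.6]
opening: 0.008
grasp_force: 0.0
```

```bash
python3 - <<'E'
from h import *
import pickle
m=bot.camera_model('wrist');im=bot.capture('wrist');cv2.imwrite('pics/w3.png',im);pickle.dump(m,open('w3.pkl','wb'))
s=bot.capture('scene');cv2.imwrite('pics/scene3.png',s)
P=lambda px,z:plane('wrist',px,z,m)
L=[]
for r in range(228,288,4):
    x=np.flatnonzero(im[r,200:310].min(1)>200)+200; L.append(P((x[0]-.5,r),.116)[:2])
vx,vy,x0,y0=cv2.fitLine(np.float32(L),cv2.DIST_HUBER,0,.01,.01).ravel()
if vy<0:vx,vy=-vx,-vy
u=np.array([vx,vy]);c=np.array([x0,y0])+.011*np.array([vy,-vx])
cr=lambda p:float(u[0]*(p[1]-c[1])-u[1]*(p[0]-c[0]))*1000
print('ang',np.degrees(np.arctan2(vy,vx)),'pivot off mm',cr((.5485,-.0335)),'post off mm',cr((.6668,.199)),np.ptp(np.array(L),0))
cv2.imwrite('pics/m3.png',np.vstack([im[:300],cv2.resize(s[170:330,230:450],(640,465))[:290]]))
E
```

```text
ang 62.07447 pivot off mm -0.6386004388332367 post off mm 3.721795976161957 [0.0110399  0.02109563]
```

View pics/m3.png

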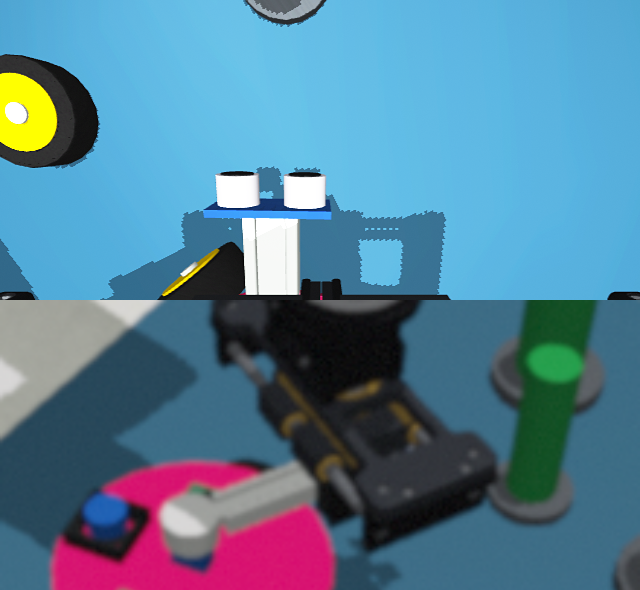

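The sensor board is at (205–331,210). The post's foot is centred at column 286, directly ahead. Cross-checking the post position from this foot.

```bash
python3 - <<'E'
from h import *
import pickle;m=pickle.load(open('w3.pkl','rb'))
p=plane('wrist',(286,23),.01,m);a=plane('wrist',(246,2),.01,m);b=plane('wrist',(326,2),.01,m)
v=np.array([.454,.891]);print(p,p[:2]+.03*v,a,b,np.linalg.norm(a-b))
s=bot.read_state();print(s['position'],s['force'])
E
```

```text
[0.65386796 0.17162302 0.01      ] [0.66748796 0.19835302] [0.63820527 0.19185397 0.01      ] [0.67996979 0.17054412 0.01      ] 0.04688692853632303
[0.60759494 0.03683734 0.10436694] [-0.10294865 -0.03058207  0.59531824]
```

The post agrees within 1 mm, so the aim is about 3–4 mm off, inside the 16 mm allowed. Backing off sideways, rising and going over the button.

>>> {"fn": "apply_moves", "kwargs": {
  "steps": [
    [[0,1,0,0,0,0,-1],[0,2.5,0,0,0,0,-1],[0,2.5,-4,0,0,0,-1],[0,2.5,-9,0,0,0,-1],[0,2.5,-10,0,0,0,-1],[-3,0,-10,0,0,10,-1],[-6,-2,-10,0,0,20,-1],[-9,-4,-10,0,0,30,-1],[-12.4,-6.8,-10,0,0,40,-1],[-12.4,-6.8,-10,0,0,50,-1],[-12.4,-6.8,-10,0,0,54,-1],[-12.4,-6.8,-10,0,0,54,-1],[-12.4,-6.8,-8,0,0,54,-1],[-12.4,-6.8,-6,0,0,54,-1],[-12.4,-6.8,-4,0,0,54,-1],[-12.4,-6.8,-2.5,0,0,54,-1],[-12.4,-6.8,-2.5,0,0,54,-1],[-12.4,-6.8,-2.5,0,0,54,-1]]
  ]
}}

```text
time_s: 8.43
position: [0.4916, -0.0429, 0.1297]
tcp_rot: [[0.988, 0.157, 0.0], [0.157, -0.988, -0.0], [0.0, 0.0, -1.0]]
force: [1.1, 0.5, 0.9]
opening: 0.004
grasp_force: 0.0
```

```bash
python3 - <<'E'
from h import *
s=bot.read_state();print(s['position'],s['force'])
b=bot.capture('side');a=bot.capture('scene')
f=lambda i:cv2.resize(i,(640,290),interpolation=2)
cv2.imwrite('pics/m4.png',np.vstack([f(a[185:315,220:500]),f(b[180:320,200:500])]))
E
```

```text
[ 0.49156194 -0.04289581  0.1297144 ] [1.08476163 0.45014427 0.86258684]
```

View pics/m4.png

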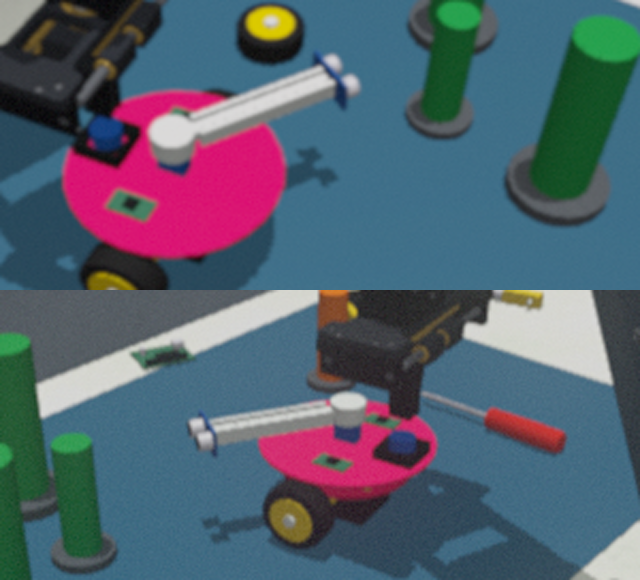

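The fingers hang over the button, and the boom still points at the small post. Pressing gradually.

>>> {"fn": "apply_moves", "kwargs": {
  "steps": [
    [[0,0,1.2,0,0,0,-1],[0,0,2.0,0,0,0,-1],[0,0,2.3,0,0,0,-1],[0,0,2.6,0,0,0,-1],[0,0,2.75,0,0,0,-1],[0,0,2.75,0,0,0,-1],[0,0,2.75,0,0,0,-1]]
  ]
}}

```text
time_s: 9.4
position: [0.4908, -0.0426, 0.1024]
tcp_rot: [[0.988, 0.157, -0.001], [0.157, -0.988, 0.0], [-0.0, -0.0, -1.0]]
force: [-0.6, 0.7, 4.7]
opening: 0.003
grasp_force: 2.5
```

>>> {"fn": "apply_moves", "kwargs": {
  "steps": [
    [[0,0,0.1,0,0,0,-1],[0,0,0.2,0,0,0,-1],[0,0,0.2,0,0,0,-1],[0,0,0.2,0,0,0,-1]]
  ]
}}

```text
time_s: 9.9
position: [0.4908, -0.0427, 0.102]
tcp_rot: [[0.988, 0.157, 0.0], [0.157, -0.988, -0.0], [0.0, 0.0, -1.0]]
force: [-4.7, 0.3, 18.9]
opening: 0.006
grasp_force: 9.6
```

Bottomed out: force rose to 19 N with only 0.4 mm of travel. Letting go and rising.

>>> {"fn": "apply_moves", "kwargs": {
  "steps": [
    [[0,0,-1,0,0,0,-1],[0,0,-4,0,0,0,-1],[0,0,-8,0,0,0,-1],[-4,0,-12,0,0,0,-1],[-6,0,-14,0,0,0,-1],[-6,0,-14,0,0,0,-1],[-6,0,-14,0,0,0,-1],[-6,0,-14,0,0,0,-1]]
  ]
}}

```text
time_s: 10.9
position: [0.4323, -0.0521, 0.2391]
tcp_rot: [[0.988, 0.157, -0.001], [0.157, -0.988, 0.001], [-0.001, -0.001, -1.0]]
force: [-0.4, 0.4, 0.2]
opening: 0.007
grasp_force: 0.0
```

```bash
python3 - <<'E'
from h import *
b=bot.capture('side');a=bot.capture('scene')
f=lambda i:cv2.resize(i,(640,290),interpolation=2)
cv2.imwrite('pics/m5.png',np.vstack([f(a[185:315,220:500]),f(b[180:320,200:500])]))
E
```

```text
(no output)
```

View pics/m5.png

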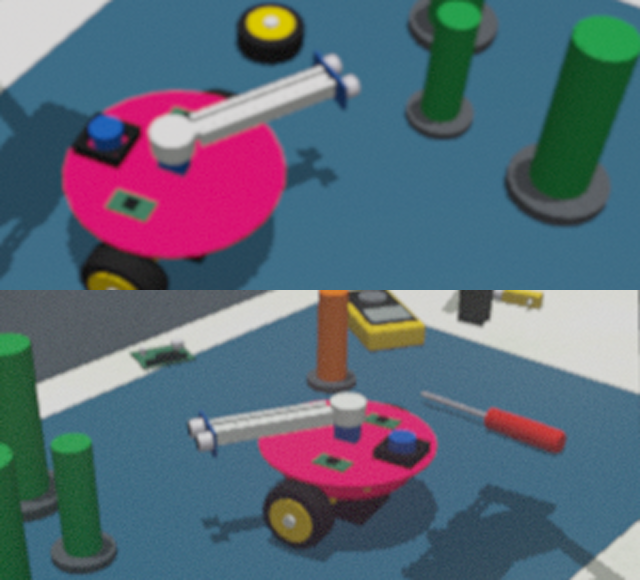

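The boom is unchanged, the button is up again at (105,132) in the upper crop, and the posts, wheel and screwdriver are where they were. Handing in.

```bash
python3 -c "
from rig import bot
print(bot.hand_in())"
```

```text
the job is handed in; nothing more can be done
None
```

The job is handed in (no verdict came back): the boom was pushed from one side to point within about 4 mm of the small green post by my measurement, the blue button was pressed to its stop and let go, and the final pictures show the posts, spare wheel and screwdriver where they were.

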